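# Hold a power board in the corner of its locating nest for coating

### The job

Two circuit boards lie on the plywood spray carrier: lift off the longer one (with the tall black transformer block), holding it by its two long edges only and never touching its populated face, and lay it down on the four white studs of the dark steel locating nest. Press it into the nest's corner, the white-connector end against the single end pin and the long edge against both side pins together, and finish while still gripping it and pushing it steadily against both stops at once, with some 10 newtons each way and never hard, and leave the other things where they are.

Things in the scene. Friction and masses are not known exactly. Their poses are not given: they have to be found in the camera images.
- power_board: the longer board: a stiff plate 120 (x) x 60 (y) x 5 mm, about 0.18 kg (-30 to +40%). Origin: centre of its underside; x along its length towards the end with the white connector strip, z up. Parts on top (black transformer nearer -x, capacitors mid) stay within 20 mm of the long centre line and 23 mm above the underside. Starts face up, underside 37 mm above the table.
- power_board_parts: the populated face of the power board (rigid with it, same origin and axes): film and components covering the top except a bare rim 5 mm wide all round. Fingers must not touch it.
- board_corner (a point): the corner of the power board's underside at its +x, +y end (60, 30, 0 mm in the board's frame)
- nest: dark steel nest, fixed: base 180 (x) x 125 (y) x 8 mm, four slippery white plastic studs 12 mm thick at x = +-45, y = +-18, tops 30 mm above the table. Origin: on the table below the centre of a seated board; x towards the end pin, y towards the side pins. Seated, the board's origin is at (0, 0, 30) mm here, axes parallel. At the start the board's x points within 0.75 rad of the nest's x.
- side_pins: side stop of the nest: two rigid steel pins 14 mm thick, tops 44 mm above the table, at x = +-45, y = 37 mm in the nest's frame; the board's +y long edge bears on both at y = 30 mm; 76 mm of free room between them for a finger. Same origin and axes as the nest.
- end_pin: the end stop of the nest: one rigid upright steel pin 14 mm thick, top 44 mm above the table, centre at x = 67, y = 0 mm in the nest's frame, so the board's connector end bears on it at x = 60 mm. Same origin and axes as the nest.
- nest_corner (a point): the point where the two stop lines cross, at the level of the stud tops (60, 30, 30 mm in the nest's frame): the board's corner belongs here
- carrier: plywood spray carrier fixed to the table, 170 (x) x 270 (y) x 12 mm, origin under its centre, with two wooden strips along y at x = +-40 mm, 10 mm wide, tops 37 mm above the table. The two boards lie across the strips, one near y = +65 mm, the other near y = -65 mm (which is where varies).
- control_board: the shorter board, a bystander, 100 x 60 x 5 mm, parts up to 14 mm above its underside; origin: centre of its underside, x along its length. Lies beside the power board on the carrier.
- plug: bystander: loose black rubber masking plug, 12 mm thick, 11 mm tall, standing on the carrier's plywood (12 mm above the table) between the boards; origin: underside centre
- tape_roll: bystander: roll of cream masking tape, 90 mm across, 22 mm high, flat on the table; origin: underside centre
- jar: bystander: amber jar, 60 mm thick, 75 mm high; origin: underside centre
- brush: bystander: wooden-handled brush lying on the table at the robot's left, along its own x
- tweezers: bystander: steel tweezers 120 mm long lying on the table at the robot's right, along their own x
- boot_tray: bystander: grey open tray 100 x 140 x 35 mm on the far part of the table; origin: underside centre
Things that resemble listed ones, but are neither listed nor needed, are in the scene too. What is shaped like the power_board but green, orange or red is not meant.

How it is judged:
On the way:
1. the power board is lifted clear of the carrier in the fingers (height (world z) of power_board above 0.055 m and contact force between the fingers and power_board above 2 N and contact force between power_board and carrier below 0.1 N), for 0.2 s.
At the end, for the whole second after the job is handed in: board on the studs (height within 4 mm, tilt under 0.06 rad), parallel to the nest within 0.035 rad, its corner within 5 mm of the nest's corner, at rest, gripped with over 2 N and pressing over 1 N on the end pin and over 1 N on the side pins through the last second (contact force between power_board and end_pin above 1 N and contact force between power_board and side_pins above 1 N and contact force between the fingers and power_board above 2 N and horizontal distance between board_corner and nest_corner below 0.005 m and angle between the x axis of power_board and the x axis of nest, either way round below 0.035 rad and z of power_board in the frame of nest between 0.026 and 0.034 m and angle between power_board's own z axis and vertical below 0.06 rad and linear speed of power_board below 0.02 m/s); the arm keeps its last pose, push and grip.
It fails at once if the fingers touch the populated face of the power board (contact force between the fingers and power_board_parts above 1 N).
It fails at once if the board is forced against a pin (over 50 N) (contact force between power_board and end_pin above 50 N or contact force between power_board and side_pins above 50 N).
It fails at once if a bystander is moved by more than 30 mm (distance of any of control_board, plug, tape_roll, jar, brush, tweezers, boot_tray from where it was at the start of the episode above 0.03 m).
It also fails if it takes over 48 s, if anything falls off the work surface, if the arm or the gripper's body presses on something with over 40 N, if the wrist force passes 120 N, or if a joint passes its speed limit or range.

### The arm

A 6-joint arm with a two-finger parallel gripper is mounted at the origin on the work surface. World frame = base frame: x ahead of the robot, y to its left, z up, the work surface at z = 0. Lengths are in m, angles in rad, forces in N, time in s.
With the tool pointing down it reaches from about 0.35 to 0.85 m from the base axis. Payload 8.1 kg.
Tool frame: the origin (TCP) lies between the finger pads; the fingertips stand 11 mm ahead of it and the grasp point (between the pads) lies 8 mm behind it (robot.tips_ahead is the distance from the TCP to the fingertips, in m); z points along the fingers, y is the line along which they close (so a half turn about z gives the same grasp; the last joint's range is limited). The gripper opens to 93 mm and grips with 3 to 60 N. Pads are 15 mm wide; open, the fingers measure 128 mm over their backs; the gripper's body (75 mm by 188 mm) begins 65 mm behind the grasp point.
Start: joints at [-1.288, 0.13, 1.488, -0, 1.523, -0.085], TCP at [0.216, -0.56, 0.204] pointing down, gripper open.
Joint ranges: [-2.96, 2.96], [-0.89, 2.26], [0.02, 2.5], [-1.34, 4.48], [0, 2.73], [-2.66, 2.66]. Speed limits (rad/s): [2.39, 2.39, 2.79, 3.14, 3.14, 3.14].

### API

Orientations are given as a rotation vector (axis times angle).
In Python, from plant import robot gives the robot as it stands. The module is installed in compiled form; this text tells all that it offers.
- The arm moves only by the tool move_arm, never from a script. Its argument "deltas" is one flat list of numbers, 7 for each row, row after row: the shift along the tool's x, y, z in m, then the turn, a rotation vector about the tool's x, y, z in rad, then the opening, from 0 (shut) to 1 (fully open). A call has 1 to 12 rows; each row is the pose to reach, as a shift and turn from the pose commanded when the call began, along the tool's axes at that moment; what a row does not reach only later rows make up. A row lasts 1/8 s, in which the tool goes at most 62.5 mm and 10.7 degrees, less where a joint would pass 70% of its speed; a pose out of reach is approached as far as the arm can. A call with a gripper value outside its range is refused whole. The fingers move at their own pace and stop on an object; "squeeze" is the grip in N (left out, the last holds). Time passes only in rows, so rows that repeat a pose let the fingers close. It gives the time, the measured TCP pose, the force, the opening and the grip force at its end, in the units of the state.
- robot.read_state(): the state, without advancing time (a new reading comes with each control period).
- robot.read_camera(name): name is "side" or "top"; returns (picture, depth): 480x640x3 uint8, red, green, blue; 480x640 float32, m along the optical axis (not along the pixel's ray), 0 where there is no reading.
- robot.camera_model(name): a dict with "K" (3x3 intrinsics, pixels), "k1" (the pictures are not rectified: a ray, as slopes to the right and down, at radius r is drawn at 1 + k1 r^2 times it, then the intrinsics apply), "R" (3x3) and "t" (3): a world point X has camera coordinates R X + t. Camera axes: x right, y down, z forward; pixel columns grow to the right and rows downward; lengths in m; the calibration is good to about 2 mm. A picture is of the moment at which its call begins. camera_model takes no time and is no camera call.
- robot.close_job(): hands the job in; it is judged then, once.
Trained networks look in the newest picture that a camera, given by its name, has taken for a name from the list of things; names that differ only in an ending like _2 or _b are one class to them, and where a whole thing is asked for, a point or a joint stands for the part that bears it (a point fixed in the world has none). Each returns a list of dicts, best first, with "confidence" (0 to 1); they miss things now and then, are a little off and sometimes report something else, mostly with a low value. They report only what shows in the picture. A call takes as long as a camera call. They do not tell look-alikes from the thing itself.
- robot.recognise(camera, label): "uv" ([column, row] in pixels, amid what is visible of it).
The state is a dict: "t": time; "q": joint angles; "dq": joint speeds; "joint_torque": joint torques, N m; "tool_pos": TCP position; "orientation": TCP orientation; "force": force on the tool from outside, world axes, zero at the start; "wrist_torque": the same for the moment, N m; "opening": finger opening in m; "gripper_force": force on a finger pad.
Only numpy, scipy, OpenCV 4.12 (cv2) and the standard library are available. Lean on these libraries where they do the work, as an engineer would, in place of code of your own. Each camera call takes 0.05 s, during which the arm holds its last target. There are 200 camera calls.

## Working session

There is one attempt and no reset: what is moved stays moved. The work goes in short steps, Python scripts to look and compute and a tool call to move; the robot and the scene stay as the last step left them, time stands still between calls to the robot, and variables do not carry over. Pictures are saved under pics/ and viewed, at most 10 in all, crops included, and the job is handed in when it is done.

Besides the shell and the picture viewer there is one more tool, called after ">>>" as name(argument=value, ...) on one line, values as JSON. move_arm: Moves the arm, as the interface text tells. Its arguments: {"type":"object","properties":{"deltas":{"type":"array","items":{"type":"number"}},"squeeze":{"type":"number"}},"required":["deltas"]}

```bash
mkdir -p pics; cat > h.py <<'E'
import numpy as np, cv2
from plant import robot
from scipy.spatial.transform import Rotation as Ro
def und(c,uv):
    m=robot.camera_model(c);K=np.array(m["K"]);k=m["k1"]
    d=np.array([(uv[0]-K[0,2])/K[0,0],(uv[1]-K[1,2])/K[1,1]]);s=d.copy()
    for _ in range(20): s=d/(1+k*(s@s))
    return s,np.array(m["R"]),np.array(m["t"])
def ray(c,uv):
    s,R,t=und(c,uv); return -R.T@t, R.T@np.array([s[0],s[1],1])
def atz(c,uv,z):
    o,d=ray(c,uv); return o+d*(z-o[2])/d[2]
def dep(c,uv,D):
    o,d=ray(c,uv); return o+d*D[int(round(uv[1])),int(round(uv[0]))]
def proj(c,X):
    m=robot.camera_model(c);p=np.array(m["R"])@X+np.array(m["t"]);s=p[:2]/p[2];s=s*(1+m["k1"]*(s@s));K=np.array(m["K"])
    return K[:2,:2]@s+K[:2,2]
E
python3 - <<'E'
from h import *
for c in("top","side"):
    p,D=robot.read_camera(c); cv2.imwrite(f"pics/{c}0.png",p[:,:,::-1]); np.save(c+"0.npy",D)
    m=robot.camera_model(c); print(c,np.round(-np.array(m["R"]).T@m["t"],3))
    for l in("power_board","control_board","nest","carrier","side_pins","end_pin","plug"):
        for r in robot.recognise(c,l)[:3]: print(l,np.round(r["uv"]),round(r["confidence"],2),np.round(dep(c,r["uv"],D),3))
print(robot.read_state())
E
```

```text
top [ 0.297 -0.008  1.263]
power_board [195. 369.] 0.91 [0.254 0.251 0.019]
power_board [121. 335.] 0.78 [0.313 0.417 0.019]
power_board [432. 366.] 0.76 [ 0.292 -0.25   0.007]
control_board [212. 253.] 0.59 [0.499 0.234 0.045]
control_board [498. 268.] 0.43 [ 0.514 -0.394  0.002]
nest [406. 272.] 0.94 [ 0.491 -0.187  0.007]
carrier [242. 257.] 0.81 [0.501 0.174 0.009]
carrier [405. 272.] 0.59 [ 0.492 -0.185  0.01 ]
end_pin [399. 240.] 0.48 [ 0.557 -0.165  0.036]
side [-0.209  0.809  0.933]
power_board [304. 276.] 0.82 [0.489 0.11  0.042]
power_board [335. 380.] 0.72 [0.245 0.273 0.022]
power_board [258. 410.] 0.68 [0.313 0.42  0.011]
control_board [262. 303.] 0.95 [0.496 0.24  0.044]
nest [374. 236.] 0.64 [ 0.489 -0.164  0.008]
carrier [280. 306.] 0.62 [0.459 0.216 0.042]
side_pins [244. 220.] 0.51 [0.813 0.021 0.   ]
side_pins [386. 234.] 0.42 [ 0.471 -0.189  0.01 ]
end_pin [352. 218.] 0.4 [ 0.567 -0.159  0.033]
end_pin [295. 189.] 0.39 [ 0.757 -0.133  0.054]
{'t': 0.8, 'q': array([-1.28843403e+00,  1.30344371e-01,  1.48818685e+00,  8.30324172e-06,
        1.52301621e+00, -8.53965294e-02]), 'dq': array([-2.21135008e-04, -3.31137294e-04, -1.65884018e-04,  4.68563529e-05,
       -1.43586882e-03,  1.12454520e-03]), 'joint_torque': array([ 3.81807520e-03, -5.59687006e+01, -4.92028713e+01,  7.74465152e-02,
        2.23070855e-02, -2.13592165e-05]), 'tool_pos': array([ 0.21574386, -0.5598817 ,  0.2037757 ]), 'orientation': array([3.08858761e+00, 5.74415669e-01, 1.99489972e-05]), 'force': array([ 0.19283583, -0.23815378, -0.41929643]), 'wrist_torque': array([-0.07319909,  0.06513772,  0.01317441]), 'gripper_force': 0.0, 'opening': 0.0929154004187515}
```

View pics/top0.png

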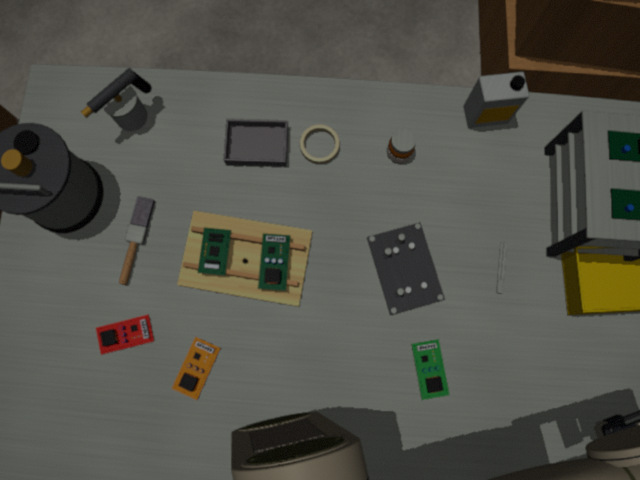

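View pics/side0.png

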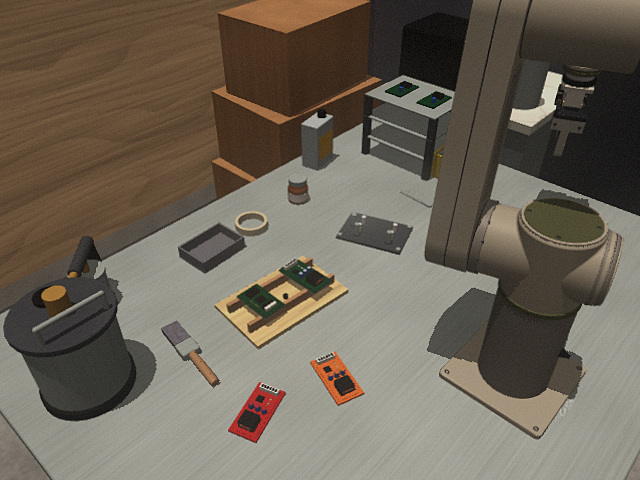

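Candidates for the power board in the top view are (275,262) on the carrier, dark green, and look-alikes: orange (197,368), red (125,334), bright green (430,368). The one on the carrier at (275,262) fits: it is the longer board there, with a transformer block. I'll confirm it in a crop.

```bash
python3 - <<'E'
from h import *
p=cv2.imread("pics/top0.png")
a=cv2.resize(p[210:305,180:315],None,fx=5.5,fy=5.5,interpolation=3)[:, :742]
b=cv2.resize(p[215:320,360:450],None,fx=5.5,fy=5.5,interpolation=3)
cv2.imwrite("pics/c1.png",a);cv2.imwrite("pics/c2.png",b); print(a.shape,b.shape)
E
```

```text
(522, 742, 3) (578, 495, 3)
```

View pics/c1.png

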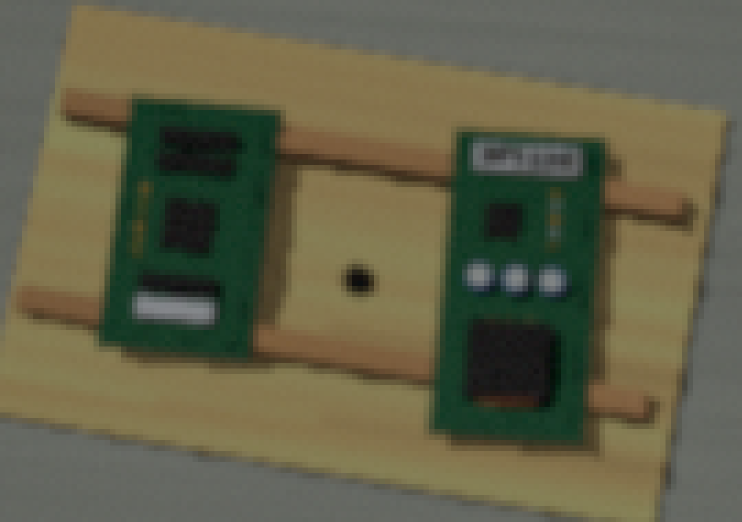

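View pics/c2.png

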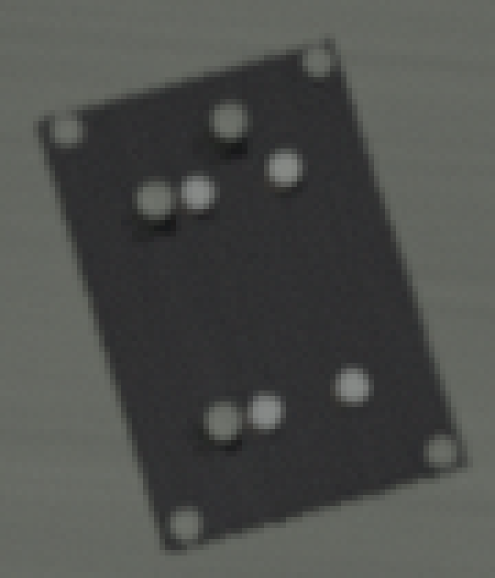

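The crops confirm it. The power board is at the right of the carrier: white connector strip at crop (527,158), transformer at (512,362). In the nest crop the end pin is at (230,120), side pins at (155,200) and (223,422), and studs at (198,193), (285,168), (267,412), (352,386).

```bash
python3 - <<'E'
from h import *
from scipy.optimize import least_squares
cr=lambda q,u0,v0:np.array([(q[0]+.5)/5.5-.5+u0,(q[1]+.5)/5.5-.5+v0])
D=np.load("top0.npy");Ds=np.load("side0.npy")
# nest fit
pts=[((230,120),(67,0,44)),((155,200),(45,37,44)),((223,422),(-45,37,44)),((198,193),(45,18,30)),((285,168),(45,-18,30)),((267,412),(-45,18,30)),((352,386),(-45,-18,30))]
def fit(obs,x0):
    def f(x):
        R=Ro.from_euler("z",x[3]).as_matrix()
        return np.concatenate([proj("top",R@np.array(P)/1e3+[x[0],x[1],x[2]])-uv for uv,P in obs])
    s=least_squares(f,x0); return s.x,np.abs(s.fun).max()
print("nest",fit([(cr(q,360,215),P) for q,P in pts],[.49,-.19,0,.3]))
b=[((457,130),(60,30,42)),((607,140),(60,-30,42)),((587,442),(-60,-30,42)),((431,432),(-60,30,42))]
x,e=fit([(cr(q,180,210),P) for q,P in b],[.49,.1,0,-.08]);print("board",x,e)
# heights by depth, both cams, around rim points
R=Ro.from_euler("z",x[3]).as_matrix()
for c,DD in(("top",D),("side",Ds)):
    for P in((10,0),(50,27),(-56,0),(-40,-27),(-40,27)):
        X=R@np.array([P[0]/1e3,P[1]/1e3,.042])+[x[0],x[1],0]; print(c,P,np.round(dep(c,proj(c,X),DD)-X,4),end=" ")
    print()
# side corner triangulation via green mask
p=cv2.imread("pics/side0.png");hsv=cv2.cvtColor(p,40)
m=cv2.inRange(hsv,(50,90,25),(85,255,140));m[:240]=0;m[300:]=0;m[:,:272]=0;m[:,345:]=0
k=max(cv2.findContours(m,0,2)[0],key=cv2.contourArea);print("side quad",cv2.approxPolyDP(cv2.convexHull(k),4,True)[:,0].tolist())
for P in((60,30),(60,-30),(-60,-30),(-60,30)): print(np.round(proj("side",R@np.array([P[0]/1e3,P[1]/1e3,.042])+[x[0],x[1],0]),1))
st=robot.read_state();M=Ro.from_rotvec(st["orientation"]).as_matrix();print(np.round(M,3))
E
```

```text
nest (array([ 0.49915365, -0.19100109,  0.00063713,  0.33870836]), np.float64(0.26987587199420204))
board [ 0.49320913  0.10053851 -0.01224664  0.00359095] 0.1970562021307387
top (10, 0) [-0.0001 -0.      0.0005] top (50, 27) [-0.0007 -0.0004  0.0037] top (-56, 0) [-0.0002 -0.0002  0.0021] top (-40, -27) [ 0.0004  0.0002 -0.0033] top (-40, 27) [-0.0001 -0.0001  0.001 ] 
side (10, 0) [-0.0087  0.0086  0.0108] side (50, 27) [ 0.0031 -0.0028 -0.0036] side (-56, 0) [-0.0011  0.0012  0.0015] side (-40, -27) [ 0.0009 -0.001  -0.0013] side (-40, 27) [ 0.0021 -0.0021 -0.0028] 
side quad [[293, 274], [303, 284]]
[278.8 268.8]
[296.2 257.1]
[332.4 279. ]
[315.1 292. ]
[[ 0.933  0.36   0.   ]
 [ 0.36  -0.933 -0.   ]
 [ 0.     0.    -1.   ]]
```

The board top is at about 42 mm from both cameras' depth, so the underside at 37 mm is consistent. Nest: (0.499, -0.191), yaw 0.339. Board: (0.491, 0.0995), yaw about 0.004. Next I move above the board.

>>> move_arm(deltas=[0.04,-0.043,0.006,0,0,0.03,1,0.082,-0.086,0.012,0,0,0.06,1,0.123,-0.129,0.018,0,0,0.09,1,0.165,-0.172,0.025,0,0,0.12,1,0.206,-0.215,0.031,0,0,0.15,1,0.247,-0.258,0.037,0,0,0.18,1,0.288,-0.301,0.043,0,0,0.21,1,0.329,-0.344,0.05,0,0,0.24,1,0.37,-0.387,0.056,0,0,0.28,1,0.412,-0.43,0.062,0,0,0.32,1,0.453,-0.473,0.068,0,0,0.345,1,0.494,-0.516,0.074,0,0,0.364,1], squeeze=35)

```text
t: 2.3
tool_pos: [0.4919, 0.1013, 0.13]
orientation: [3.141, 0.005, 0.002]
force: [0.7, -1.7, 0.5]
opening: 0.0929
gripper_force: 0.0
```

>>> move_arm(deltas=[0,0,0,0,0,0,1,0,0,0,0,0,0,1])

```text
t: 2.55
tool_pos: [0.4909, 0.0991, 0.1296]
orientation: [3.141, 0.008, -0.001]
force: [-0.6, -0.0, -0.2]
opening: 0.0929
gripper_force: 0.0
```

```bash
python3 - <<'E'
from h import *
s=robot.read_state();print(s["t"],s["tool_pos"],s["q"],s["force"]);M=Ro.from_rotvec(s["orientation"]).as_matrix();print(np.round(M,3))
ims=[]
p,D=robot.read_camera("side");a=cv2.resize(p[200:340,220:400,::-1],None,fx=4.2,fy=4.2,interpolation=3)
cv2.imwrite("pics/s1.png",a)
p,D=robot.read_camera("top");cv2.imwrite("pics/t1.png",cv2.resize(p[180:330,170:350,::-1],None,fx=4,fy=4,interpolation=3))
E
```

```text
2.55 [0.49089747 0.09914393 0.12957138] [ 9.72197886e-02 -9.15051648e-02  1.84989848e+00 -4.51439401e-04
  1.38389261e+00  1.66305448e+00] [-0.59528908 -0.02934864 -0.15809652]
[[ 1.     0.005 -0.001]
 [ 0.005 -1.    -0.001]
 [-0.001  0.001 -1.   ]]
```

View pics/s1.png

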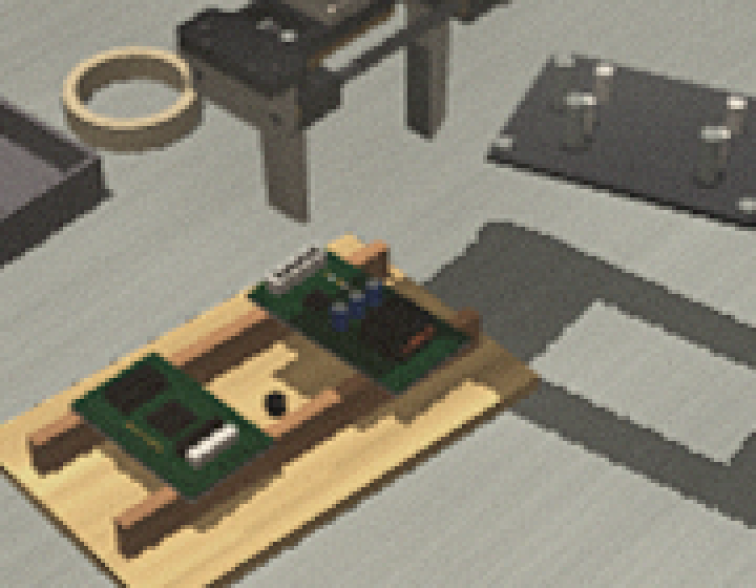

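The fingers straddle the board with clear room on both sides. Board corners in the crop are at (248,295), (398,392) and (470,345), about 1 px from the prediction. Next I descend and close.

>>> move_arm(deltas=[0,0,0.03,0,0,0,1,0,0,0.06,0,0,0,1,0,0,0.085,0,0,0,1,0,0,0.098,0,0,0,1,0,0,0.098,0,0,0,1,0,0,0.098,0,0,0,0.75,0,0,0.098,0,0,0,0.6,0,0,0.098,0,0,0,0.5,0,0,0.098,0,0,0,0.5], squeeze=35)

```text
t: 3.78
tool_pos: [0.4914, 0.0993, 0.0321]
orientation: [-3.142, -0.006, -0.001]
force: [-0.6, -0.1, -0.6]
opening: 0.0575
gripper_force: 0.0
```

The opening went below 60 mm with no grip force, so I'll look.

```bash
python3 - <<'E'
from h import *
s=robot.read_state();print(s["t"],s["opening"],s["gripper_force"])
p,D=robot.read_camera("side");a=cv2.resize(p[230:320,250:370,::-1],None,fx=6,fy=6,interpolation=3)
cv2.imwrite("pics/s2.png",a);print(robot.read_state()["opening"],robot.read_state()["gripper_force"])
E
```

```text
3.775 0.05751812258458406 0.0
0.053485206260363766 0.0
```

View pics/s2.png

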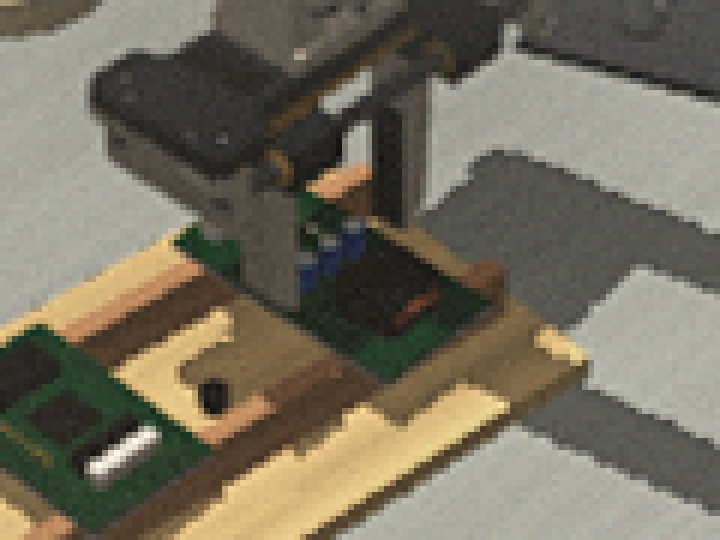

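```bash
python3 - <<'E'
from h import *
f=lambda X:np.round((proj("side",np.array(X))-[250,230])*6)
s=robot.read_state();print(s["tool_pos"],s["opening"])
for y in(.128,.14): 
  for z in(.021,.031,.042): print(y,z,f([.491,y,z]))
for P in((60,30),(60,-30),(-60,-30),(-60,30)): print(f([.4912+P[0]/1e3,.0995+P[1]/1e3,.042]))
p,D=robot.read_camera("side")
for q in((270,295),(285,298),(255,270),(270,320),(300,330)):
  uv=np.array(q)/6+[250,230]; print(q,np.round(dep("side",uv,D),4))
p,D=robot.read_camera("top");s=robot.read_state();print(s["opening"],s["gripper_force"],s["t"])
cv2.imwrite("pics/t2.png",cv2.resize(p[200:310,180:330,::-1],None,fx=5,fy=5,interpolation=3))
E
```

```text
[0.49131769 0.09933624 0.0319461 ] 0.053485206260363766
0.128 0.021 [289. 339.]
0.128 0.031 [288. 321.]
0.128 0.042 [288. 300.]
0.14 0.021 [268. 354.]
0.14 0.031 [267. 336.]
0.14 0.042 [266. 315.]
[179. 234.]
[283. 163.]
[500. 296.]
[396. 373.]
(270, 295) [0.4858 0.1425 0.0576]
(285, 298) [0.4854 0.1348 0.0511]
(255, 270) [0.4939 0.1423 0.0656]
(270, 320) [0.5112 0.1187 0.0124]
(300, 330) [0.478  0.1345 0.0385]
0.04796899600042288 0.0 3.925
```

View pics/t2.png

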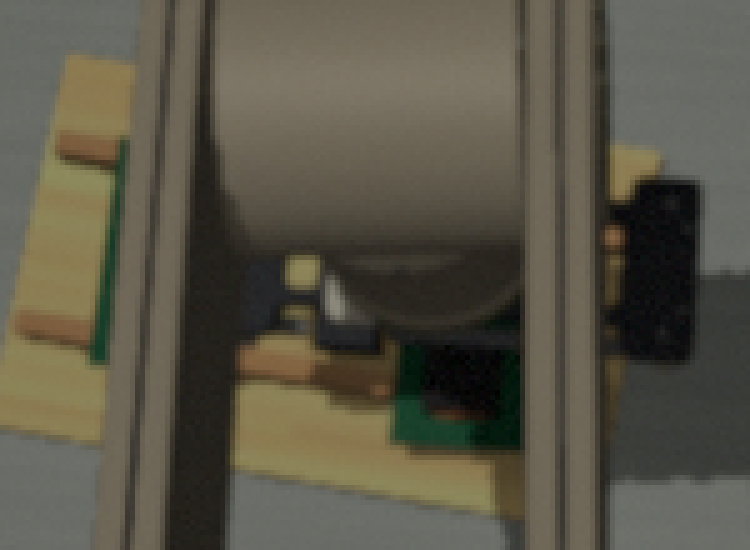

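```bash
python3 - <<'E'
from h import *
print("tips",robot.tips_ahead)
print("s1 expected tip",[np.round((proj("side",np.array([.491,y,.1186]))-[220,200])*4.2) for y in(.1457,.163)])
s=robot.read_state();print(s)
p,D=robot.read_camera("side")
np.save("ds.npy",D)
cv2.imwrite("pics/s3.png",cv2.resize(p[230:320,250:370,::-1],None,fx=6,fy=6,interpolation=3))
E
```

```text
tips 0.011
s1 expected tip [array([301., 247.]), array([278., 263.])]
{'t': 3.925, 'q': array([ 9.71167440e-02,  2.09059385e-02,  1.93098597e+00, -1.16252737e-05,
        1.18974063e+00,  1.66401375e+00]), 'dq': array([ 0.00054736,  0.00212326,  0.00075298, -0.00043592,  0.00222635,
        0.0003423 ]), 'joint_torque': array([-5.19390251e-04, -4.51877153e+01, -4.40831780e+01,  6.93323091e-03,
       -8.04511621e-02,  1.49721786e-04]), 'tool_pos': array([0.49117354, 0.09928986, 0.03175136]), 'orientation': array([ 3.14157214e+00,  6.13180108e-03, -6.07590420e-05]), 'force': array([ 0.3893809 ,  0.55562706, -0.60564169]), 'wrist_torque': array([ 0.08773001,  0.02597396, -0.01318819]), 'gripper_force': 0.0, 'opening': 0.04796899600042288}
```

View pics/s3.png

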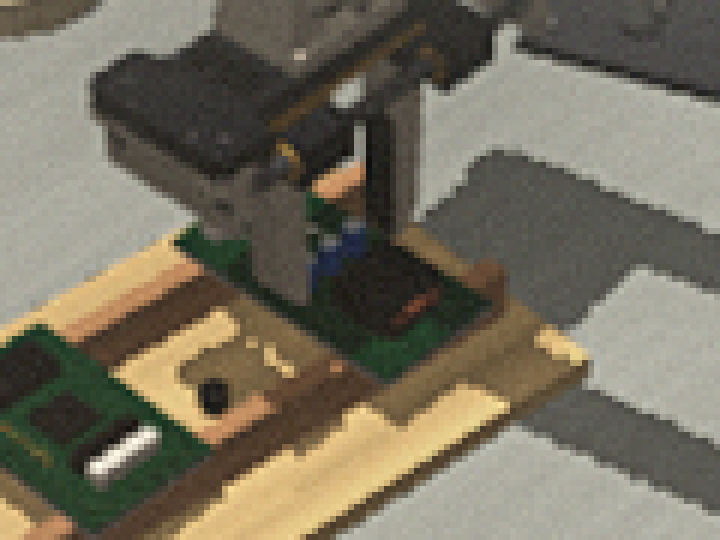

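The pictures show the fingertips about 20 mm higher than the reported pose implies, so they are hovering over the board's rim without touching it. I'll open at once, then measure the tips by depth.

>>> move_arm(deltas=[0,0,0,0,0,0,1,0,0,-0.01,0,0,0,1,0,0,-0.03,0,0,0,1,0,0,-0.05,0,0,0,1,0,0,-0.05,0,0,0,1,0,0,-0.05,0,0,0,1])

```text
t: 4.72
tool_pos: [0.491, 0.0992, 0.0814]
orientation: [3.142, 0.006, -0.0]
force: [0.7, 0.9, -0.3]
opening: 0.0929
gripper_force: 0.0
```

```bash
python3 - <<'E'
from h import *
s=robot.read_state();print(s["t"],s["tool_pos"],s["opening"])
for c in("side","top"):
    p,D=robot.read_camera(c)
    m=robot.camera_model(c);K=np.array(m["K"])
    v,u=np.mgrid[0:480,0:640];uv=np.stack([u,v],-1).reshape(-1,1,2).astype(np.float64)
    n=cv2.undistortPoints(uv,K,np.array([0,0,0,0,0.]))[:,0];
    r=n.copy()
    for _ in range(20): r=n/(1+m["k1"]*(r**2).sum(1,keepdims=True))
    P=(np.c_[r,np.ones(len(r))]*D.reshape(-1,1)-m["t"])@np.array(m["R"])
    P=P[D.ravel()>0]
    np.save(c+"P.npy",P)
    b=(abs(P[:,0]-.491)<.04)&(abs(P[:,1]-.1)<.075)&(P[:,2]>.067)&(P[:,2]<.16)
    Q=P[b];print(c,len(Q))
    for lo in np.arange(.067,.16,.006):
        for sg in(1,-1):
            q=Q[(Q[:,2]>=lo)&(Q[:,2]<lo+.006)&((Q[:,1]-.1)*sg>0)]
            if len(q)>3: print(round(lo,3),sg,len(q),"x",np.round(np.percentile(q[:,0],[3,50,97]),3),"y",np.round(np.percentile(q[:,1],[3,50,97]),3))
E
```

```text
4.725 [0.4909791  0.09920704 0.08138932] 0.09290543974217744
side 388
0.097 1 5 x [0.482 0.482 0.5  ] y [0.149 0.154 0.16 ]
0.097 -1 18 x [0.484 0.489 0.499] y [0.045 0.054 0.058]
0.103 1 15 x [0.481 0.484 0.494] y [0.152 0.158 0.163]
0.103 -1 16 x [0.481 0.486 0.499] y [0.042 0.053 0.056]
0.109 1 22 x [0.481 0.485 0.498] y [0.149 0.161 0.164]
0.109 -1 17 x [0.482 0.487 0.5  ] y [0.042 0.053 0.056]
0.115 1 19 x [0.481 0.483 0.498] y [0.15  0.162 0.165]
0.115 -1 25 x [0.482 0.486 0.501] y [0.043 0.054 0.058]
0.121 1 17 x [0.481 0.486 0.498] y [0.153 0.162 0.164]
0.121 -1 22 x [0.482 0.486 0.499] y [0.038 0.05  0.056]
0.127 1 21 x [0.481 0.485 0.5  ] y [0.152 0.163 0.166]
0.127 -1 20 x [0.481 0.488 0.501] y [0.044 0.054 0.058]
0.133 1 19 x [0.481 0.484 0.498] y [0.152 0.162 0.166]
0.133 -1 20 x [0.481 0.485 0.499] y [0.038 0.052 0.056]
0.139 1 20 x [0.481 0.484 0.499] y [0.151 0.163 0.166]
0.139 -1 23 x [0.48  0.485 0.499] y [0.044 0.053 0.058]
0.145 1 21 x [0.481 0.485 0.498] y [0.15  0.163 0.165]
0.145 -1 17 x [0.48  0.486 0.5  ] y [0.04  0.053 0.057]
0.151 1 11 x [0.483 0.486 0.499] y [0.151 0.163 0.167]
0.151 -1 25 x [0.479 0.484 0.495] y [0.039 0.052 0.057]
0.157 -1 11 x [0.481 0.483 0.491] y [0.035 0.047 0.056]
top 0
```

The reported z is about 25 mm too low against the pictures, with the tips really at about 0.097 while 0.0704 was implied. x and y agree. I'll descend by the measured tip height, watching the force.

>>> move_arm(deltas=[0,0,0.025,0,0,0,1,0,0,0.045,0,0,0,1,0,0,0.058,0,0,0,1,0,0,0.064,0,0,0,1,0,0,0.068,0,0,0,1,0,0,0.068,0,0,0,1])

```text
t: 5.58
tool_pos: [0.4914, 0.0993, 0.014]
orientation: [-3.142, -0.006, -0.001]
force: [0.5, -0.1, -0.4]
opening: 0.0929
gripper_force: 0.0
```

```bash
cat >> h.py <<'E'
def cloud(c):
    p,D=robot.read_camera(c); m=robot.camera_model(c);K=np.array(m["K"])
    v,u=np.mgrid[0:480,0:640];n=np.stack([(u-K[0,2])/K[0,0],(v-K[1,2])/K[1,1]],-1);r=n.copy()
    for _ in range(20): r=n/(1+m["k1"]*(r**2).sum(-1,keepdims=True))
    return p,(np.dstack([r,np.ones((480,640))])*D[...,None]-m["t"])@np.array(m["R"])
E
python3 - <<'E'
from h import *
s=robot.read_state();print(s["t"],s["tool_pos"],s["force"])
p,P=cloud("side")
# points on left finger's outer side, beyond board edge y>.14
b=(abs(P[...,0]-.4885)<.009)&(P[...,1]>.145)&(P[...,1]<.172)&(P[...,2]<.09)
for z in np.arange(.008,.06,.004):
    q=P[b&(P[...,2]>=z)&(P[...,2]<z+.004)]; print(round(z,3),len(q),np.round(np.median(q[:,1]),3) if len(q) else "")
E
```

```text
5.575 [0.49142638 0.09927224 0.01396504] [ 0.54519092 -0.13329356 -0.44601314]
0.008 12 0.152
0.012 14 0.157
0.016 5 0.168
0.02 6 0.17
0.024 2 0.17
0.028 2 0.152
0.032 3 0.156
0.036 9 0.159
0.04 8 0.162
0.044 10 0.161
0.048 8 0.161
0.052 11 0.161
0.056 10 0.162
```

>>> move_arm(deltas=[0,0,0.004,0,0,0,1,0,0,0.008,0,0,0,1,0,0,0.008,0,0,0,0.75,0,0,0.008,0,0,0,0.66,0,0,0.008,0,0,0,0.6,0,0,0.008,0,0,0,0.6], squeeze=35)

```text
t: 6.38
tool_pos: [0.4913, 0.0993, 0.0059]
orientation: [-3.141, -0.006, -0.0]
force: [0.1, 0.8, -0.1]
opening: 0.0591
gripper_force: 35.0
```

Gripped at 59 mm with 35 N. Lift.

>>> move_arm(deltas=[0,0,0,0,0,0,0.5,0,0,-0.01,0,0,0,0.5,0,0,-0.025,0,0,0,0.5,0,0,-0.045,0,0,0,0.5,0,0,-0.06,0,0,0,0.5,0,0,-0.06,0,0,0,0.5,0,0,-0.06,0,0,0,0.5])

```text
t: 7.25
tool_pos: [0.4909, 0.0992, 0.0654]
orientation: [3.142, 0.006, -0.001]
force: [-0.2, 0.4, -1.9]
opening: 0.0593
gripper_force: 35.0
```

```bash
cat > m.py <<'E'
from h import *
# where is the held board: green points in side cloud, above zmin, in region
def held(zmin,zmax,xc,yc,r=.09):
    p,P=cloud("side"); h=cv2.cvtColor(p,cv2.COLOR_RGB2HSV)
    g=cv2.inRange(h,(50,90,20),(88,255,160))>0
    b=g&(np.hypot(P[...,0]-xc,P[...,1]-yc)<r)&(P[...,2]>zmin)&(P[...,2]<zmax)
    Q=P[b]; A=np.c_[Q[:,:2]-[xc,yc],np.ones(len(Q))]; w=np.ones(len(Q),bool)
    for _ in range(6):
        c=np.linalg.lstsq(A[w],Q[w,2],rcond=None)[0]; w=abs(Q[:,2]-A@c)<.004
    return Q,w,c
E
python3 - <<'E'
from m import *
s=robot.read_state();print(s["t"],s["tool_pos"],s["force"],s["opening"],s["gripper_force"])
Q,w,c=held(.07,.13,.491,.0995);print(len(Q),w.sum(),np.round(c,4))
p,D=robot.read_camera("side");cv2.imwrite("pics/s4.png",cv2.resize(p[200:320,250:400,::-1],None,fx=5,fy=5,interpolation=3))
E
```

```text
7.25 [0.49087862 0.09921101 0.06538183] [-0.21390333  0.38444867 -1.91146656] 0.059330607372685466 35.000064969062805
49 48 [-0.0261  0.0295  0.1   ]
```

View pics/s4.png

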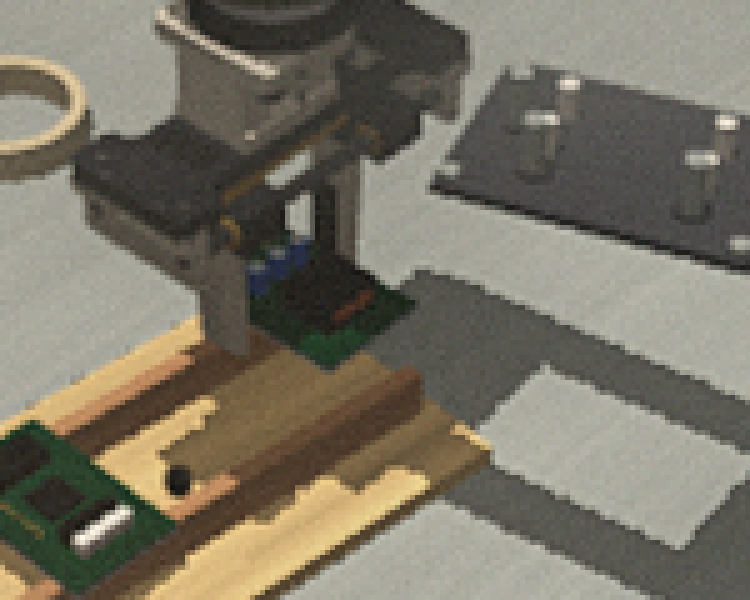

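Lifted: the board is level with its top at about 0.100, and its weight shows as -1.9 N. Carry it over the nest, 8 mm short of both stops, and turn it to yaw 0.339.

>>> move_arm(deltas=[0,0.02,0,0,0,-0.02,0.5,0,0.06,0,0,0,-0.06,0.5,0,0.1,0,0,0,-0.11,0.5,0.001,0.145,0,0,0,-0.16,0.5,0.001,0.19,0,0,0,-0.21,0.5,0.002,0.235,0,0,0,-0.26,0.5,0.002,0.275,0,0,0,-0.31,0.5,0.002,0.295,0,0,0,-0.335,0.5,0.002,0.3,0,0,0,-0.335,0.5,0.002,0.3,0,0,0,-0.335,0.5])

```text
t: 8.6
tool_pos: [0.4939, -0.2002, 0.0651]
orientation: [-3.096, -0.528, 0.001]
force: [0.6, 0.9, -2.0]
opening: 0.059
gripper_force: 35.0
```

```bash
python3 - <<'E'
from m import *
s=robot.read_state();M=Ro.from_rotvec(s["orientation"]).as_matrix();print(s["t"],s["tool_pos"],s["force"],s["opening"],s["gripper_force"],"yaw",np.arctan2(M[1,0],M[0,0]))
xc,yc=s["tool_pos"][:2]
Q,w,c=held(.07,.13,xc,yc);print(len(Q),w.sum(),np.round(c,4))
p,P=cloud("top");h=cv2.cvtColor(p,cv2.COLOR_RGB2HSV);g=cv2.inRange(h,(50,90,20),(88,255,160))>0
b=g&(np.hypot(P[...,0]-xc,P[...,1]-yc)<.09)&(P[...,2]>.06);q=P[b]
L=(q[:,:2]-[xc,yc])@np.array([[M[0,0],-M[1,0]],[M[1,0],M[0,0]]]);print(len(q),np.round(np.percentile(L,[2,98],axis=0),4) if len(q) else "",np.median(q[:,2]) if len(q) else "")
L=(Q[w][:,:2]-[xc,yc])@np.array([[M[0,0],-M[1,0]],[M[1,0],M[0,0]]]);print("side",np.round(np.percentile(L,[2,98],axis=0),4))
# nest pins in top/side via rays: project predicted nest in side
R=Ro.from_euler("z",.3387).as_matrix()
cv2.imwrite("pics/t5.png",p[:,:,::-1])
E
```

```text
8.6 [ 0.49392609 -0.2002244   0.06509939] [ 0.55463256  0.92366793 -2.04149728] 0.058977247038651294 34.99993443489075 yaw 0.3378695150328181
0 0 [0. 0. 0.]
256 [[-0.0593 -0.0296]
 [ 0.055   0.0284]] 0.10207775854182953Traceback (most recent call last):
  File "<stdin>", line 8, in <module>
    return _quantile_unchecked(
        a, q, axis, out, overwrite_input, method, keepdims, weights)
    return _ureduce(a,
                    func=_quantile_ureduce_func,
    ...<5 lines>...
                    overwrite_input=overwrite_input,
                    method=method)
    r = func(a, **kwargs)
    result = _quantile(arr,
                       quantiles=q,
    ...<2 lines>...
                       out=out,
                       weights=wgt)
    slices_having_nans = np.isnan(arr[-1, ...])
                                  ~~~^^^^^^^^^
IndexError: index -1 is out of bounds for axis 0 with size 0
```

>>> move_arm(deltas=[0,0,0.015,0,0,0,0.5,0,0,0.03,0,0,0,0.5,0,0,0.045,0,0,0,0.5,0,0,0.056,0,0,0,0.5,0,0,0.061,0,0,0,0.5,0,0,0.063,0,0,0,0.5,0,0,0.063,0,0,0,0.5])

```text
t: 9.57
tool_pos: [0.4946, -0.2009, 0.003]
orientation: [3.096, 0.529, 0.001]
force: [0.4, -0.1, -1.2]
opening: 0.0595
gripper_force: 35.0
```

>>> move_arm(deltas=[0,0,0.001,0,0,0,0.5,0,0,0.002,0,0,0,0.5,0,0,0.002,0,0,0,0.5])

```text
t: 9.95
tool_pos: [0.4943, -0.2008, 0.0008]
orientation: [3.097, 0.53, 0.0]
force: [-0.7, -0.8, -0.4]
opening: 0.0594
gripper_force: 35.0
```

>>> move_arm(deltas=[0,0,0.001,0,0,0,0.5,0,0,0.0015,0,0,0,0.5,0,0,0.0015,0,0,0,0.5])

```text
t: 10.32
tool_pos: [0.4942, -0.2007, -0.0009]
orientation: [-3.097, -0.53, 0.0]
force: [-0.2, 0.3, -1.1]
opening: 0.0594
gripper_force: 35.0
```

>>> move_arm(deltas=[0,0,0.001,0,0,0,0.5,0,0,0.001,0,0,0,0.5,0,0,0.001,0,0,0,0.5])

```text
t: 10.7
tool_pos: [0.4948, -0.201, -0.0012]
orientation: [3.096, 0.53, 0.001]
force: [-0.5, 1.3, 5.0]
opening: 0.0594
gripper_force: 35.0
```

Studs contacted (+5 N). Slide towards both stops.

>>> move_arm(deltas=[0.001,-0.001,0,0,0,0,0.5,0.003,-0.003,0,0,0,0.5,0.005,-0.005,0,0,0,0.5,0.005,-0.005,0,0,0,0.5])

```text
$.deltas: bad value
```

>>> move_arm(deltas=[0.001,-0.001,0,0,0,0,0.5,0.003,-0.003,0,0,0,0,0.5,0.005,-0.005,0,0,0,0,0.5,0.005,-0.005,0,0,0,0,0.5])

```text
t: 11.2
tool_pos: [0.4981, -0.1945, -0.0012]
orientation: [3.096, 0.53, 0.002]
force: [-0.1, -0.3, 5.7]
opening: 0.0593
gripper_force: 35.0
```

```bash
cat > f.py <<'E'
from h import *
s=robot.read_state();M=Ro.from_rotvec(s["orientation"]).as_matrix()
n=Ro.from_euler("z",.3387).as_matrix()
print(s["t"],"nestF",np.round(n.T@s["force"],1),"nest pos mm",np.round(1e3*(n.T@(s["tool_pos"]-[.49915,-.191,0])),1),"yaw",round(np.arctan2(M[1,0],M[0,0]),4),"mom",np.round(s["wrist_torque"],2),s["opening"],s["gripper_force"])
E
python3 f.py
```

```text
11.2 nestF [-0.2 -0.2  5.7] nest pos mm [-2.1 -3.  -1.2] yaw 0.3389 mom [ 0.12 -0.02 -0.01] 0.05927631249952356 35.00098541378975
```

Now x towards the end pin in 0.5 mm steps.

>>> move_arm(deltas=[0.0005,0,0,0,0,0,0.5,0.001,0,0,0,0,0,0.5,0.001,0,0,0,0,0,0.5])

```text
t: 11.58
tool_pos: [0.4988, -0.1943, -0.0012]
orientation: [3.096, 0.53, 0.001]
force: [-2.0, -0.7, 6.6]
opening: 0.0591
gripper_force: 35.0
```

```bash
python3 f.py
```

```text
11.575 nestF [-2.1  0.   6.6] nest pos mm [-1.5 -3.  -1.2] yaw 0.3388 mom [0.08 0.29 0.02] 0.05913117375492197 35.00079765915871
```

>>> move_arm(deltas=[0.0005,0,0,0,0,0,0.5,0.001,0,0,0,0,0,0.5,0.001,0,0,0,0,0,0.5])

```text
t: 11.95
tool_pos: [0.4997, -0.194, -0.0012]
orientation: [3.096, 0.53, 0.001]
force: [-1.3, -0.7, 5.4]
opening: 0.0594
gripper_force: 35.0
```

```bash
python3 f.py
```

```text
11.95 nestF [-1.4 -0.2  5.4] nest pos mm [-0.5 -3.1 -1.2] yaw 0.3388 mom [ 0.01  0.23 -0.01] 0.059359965458577794 35.000945180654526
```

>>> move_arm(deltas=[0.0005,-0.0005,0,0,0,0,0.5,0.001,-0.001,0,0,0,0,0.5,0.001,-0.001,0,0,0,0,0.5])

```text
t: 12.32
tool_pos: [0.5005, -0.1928, -0.0012]
orientation: [3.096, 0.529, 0.001]
force: [-0.8, -1.2, 4.9]
opening: 0.0594
gripper_force: 35.0
```

```bash
python3 f.py
```

```text
12.325 nestF [-1.2 -0.9  4.9] nest pos mm [ 0.6 -2.2 -1.2] yaw 0.3388 mom [-0.06  0.13 -0.03] 0.05937252566047727 35.0012768805027
```

>>> move_arm(deltas=[0.0005,-0.0005,0,0,0,0,0.5,0.001,-0.001,0,0,0,0,0.5,0.001,-0.001,0,0,0,0,0.5])

```text
t: 12.7
tool_pos: [0.5008, -0.1921, -0.0012]
orientation: [3.095, 0.529, 0.0]
force: [-2.1, -4.4, 6.1]
opening: 0.0596
gripper_force: 35.0
```

```bash
python3 f.py
```

```text
12.7 nestF [-3.4 -3.5  6.1] nest pos mm [ 1.2 -1.6 -1.2] yaw 0.3386 mom [-0.53  0.48 -0.07] 0.05957458242480067 35.00315487384796
```

>>> move_arm(deltas=[0.0003,-0.0003,0,0,0,0,0.5,0.0005,-0.0005,0,0,0,0,0.5,0.0005,-0.0005,0,0,0,0,0.5])

```text
t: 13.08
tool_pos: [0.5008, -0.192, -0.0012]
orientation: [3.095, 0.529, -0.0]
force: [-4.2, -6.3, 5.9]
opening: 0.0592
gripper_force: 35.0
```

```bash
python3 f.py
```

```text
13.075 nestF [-6.  -4.6  5.9] nest pos mm [ 1.2 -1.5 -1.2] yaw 0.3384 mom [-0.77  0.7  -0.14] 0.059179628788818606 35.0047592818737
```

>>> move_arm(deltas=[0.0003,-0.0003,0,0,0,0,0.5,0.0005,-0.0005,0,0,0,0,0.5,0.0005,-0.0005,0,0,0,0,0.5])

```text
t: 13.45
tool_pos: [0.5008, -0.1918, -0.0012]
orientation: [3.094, 0.528, -0.001]
force: [-4.8, -8.0, 6.8]
opening: 0.0595
gripper_force: 35.0
```

```bash
python3 f.py
```

```text
13.45 nestF [-7.2 -5.9  6.8] nest pos mm [ 1.3 -1.3 -1.2] yaw 0.3382 mom [-1.21  0.95 -0.21] 0.05951233851148585 35.0085586309433
```

The board is on both stops, but the moment (-0.21 N m) suggests only the +x side pin bears. I'll turn the board slightly.

>>> move_arm(deltas=[0,-0.0003,0,0,0,0.004,0.5,0.0002,-0.0005,0,0,0,0.008,0.5,0.0002,-0.0005,0,0,0,0.008,0.5])

```text
t: 13.82
tool_pos: [0.5006, -0.1913, -0.0012]
orientation: [3.096, 0.516, -0.002]
force: [-6.7, -7.3, 8.1]
opening: 0.0594
gripper_force: 35.0
```

```bash
python3 f.py
```

```text
13.825 nestF [-8.7 -4.6  8.1] nest pos mm [ 1.3 -0.8 -1.2] yaw 0.3301 mom [-1.22  1.12 -0.17] 0.05941845196821024 35.00869318842888
```

>>> move_arm(deltas=[0,-0.0003,0,0,0,0.004,0.5,0,-0.0005,0,0,0,0.008,0.5,0,-0.0005,0,0,0,0.008,0.5])

```text
t: 14.2
tool_pos: [0.5004, -0.1908, -0.0012]
orientation: [3.098, 0.503, -0.002]
force: [-7.4, -9.0, 7.6]
opening: 0.0593
gripper_force: 35.0
```

```bash
python3 f.py
```

```text
14.2 nestF [-9.9 -6.   7.6] nest pos mm [ 1.3 -0.3 -1.2] yaw 0.3221 mom [-1.18  1.11 -0.2 ] 0.05925428547384158 35.00870481133461
```

```bash
python3 - <<'E'
from h import *
p,D=robot.read_camera("top");s,Ds=robot.read_camera("side")
a=cv2.resize(p[215:325,355:455,::-1],(500,550),interpolation=3);b=cv2.resize(s[195:269,330:410,::-1],None,fx=3.7,fy=7.4,interpolation=3)
b=cv2.resize(s[195:285,325:374,::-1],(300,550),interpolation=3)
cv2.imwrite("pics/f.png",np.hstack([a,b]))
cv2.imwrite("pics/t6.png",p[:,:,::-1])
n=Ro.from_euler("z",.3387).as_matrix()
for P in((60,30,35),(60,-30,35),(-60,-30,35),(-60,30,35),(67,0,44),(45,37,44),(-45,37,44)): print(P,np.round((proj("top",n@np.array(P)/1e3+[.49915,-.191,0])-[355,215])*5))
E
```

```text
(60, 30, 35) [167. 146.]
(60, -30, 35) [299. 109.]
(-60, -30, 35) [383. 374.]
(-60, 30, 35) [249. 413.]
(67, 0, 44) [231. 108.]
(45, 37, 44) [164. 179.]
(-45, 37, 44) [226. 381.]
```

View pics/f.png

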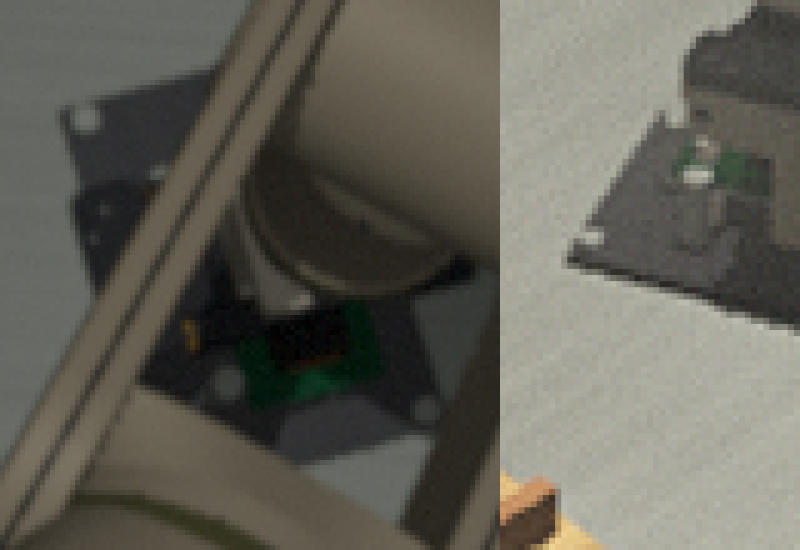

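The board's free end is at crop (252,410) and (384,372), within 1–2 mm of its seated prediction. The moment could instead be friction on the end pin (lever 60 mm), with the side pins not yet bearing. I'll ease off x, restore the yaw, and seek y contact alone.

>>> move_arm(deltas=[-0.0015,0,0,0,0,0,0.5,-0.003,0,0,0,0,-0.01,0.5,-0.003,0,0,0,0,-0.016,0.5,-0.003,0,0,0,0,-0.016,0.5])

```text
t: 14.8
tool_pos: [0.4988, -0.19, -0.0012]
orientation: [3.096, 0.531, 0.002]
force: [0.2, -0.6, 6.5]
opening: 0.059
gripper_force: 35.0
```

```bash
python3 f.py
```

```text
14.8 nestF [ 0.  -0.6  6.5] nest pos mm [-0.   1.1 -1.2] yaw 0.3395 mom [-0.03  0.05 -0.07] 0.05902077811235682 35.0005267560482
```

>>> move_arm(deltas=[0,-0.0005,0,0,0,0,0.5,0,-0.0005,0,0,0,0,0.5,0,-0.0005,0,0,0,0,0.5])

```text
t: 15.18
tool_pos: [0.4986, -0.1896, -0.0012]
orientation: [3.096, 0.53, 0.002]
force: [0.3, -0.9, 5.4]
opening: 0.0594
gripper_force: 35.0
```

```bash
python3 f.py
```

```text
15.175 nestF [-0.  -0.9  5.4] nest pos mm [ 0.   1.5 -1.2] yaw 0.3394 mom [-0.09  0.03  0.02] 0.059393717803294194 35.00090941786766
```

Confirmed: the side was not bearing yet. Continue in y alone.

>>> move_arm(deltas=[0,-0.0005,0,0,0,0,0.5,0,-0.001,0,0,0,0,0.5,0,-0.001,0,0,0,0,0.5])

```text
t: 15.55
tool_pos: [0.4986, -0.1894, -0.0012]
orientation: [3.094, 0.53, 0.003]
force: [1.5, -5.9, 2.6]
opening: 0.0596
gripper_force: 35.0
```

```bash
python3 f.py
```

```text
15.55 nestF [-0.6 -6.   2.6] nest pos mm [ 0.   1.7 -1.2] yaw 0.3391 mom [-0.81 -0.34 -0.03] 0.05964102153973803 35.000683665275574
```

>>> move_arm(deltas=[0,-0.0005,0,0,0,0,0.5,0,-0.0008,0,0,0,0,0.5,0,-0.0008,0,0,0,0,0.5])

```text
t: 15.92
tool_pos: [0.4986, -0.1893, -0.0011]
orientation: [3.093, 0.529, 0.003]
force: [4.1, -9.1, 1.1]
opening: 0.0595
gripper_force: 35.0
```

```bash
python3 f.py
```

```text
15.925 nestF [  0.8 -10.    1.1] nest pos mm [-0.   1.8 -1.1] yaw 0.339 mom [-1.39 -0.53 -0.02] 0.05946486299543083 35.00031843781471
```

Both side pins bear (10 N, moment about 0). Now x to the end pin.

>>> move_arm(deltas=[0.0005,0,0.0002,0,0,0,0.5,0.001,0,0.0003,0,0,0,0.5,0.0015,0,0.0003,0,0,0,0.5,0.0015,0,0.0003,0,0,0,0.5])

```text
t: 16.42
tool_pos: [0.4991, -0.1892, -0.0012]
orientation: [3.093, 0.529, 0.0]
force: [-1.8, -9.5, 7.8]
opening: 0.0594
gripper_force: 35.0
```

```bash
python3 f.py
```

```text
16.425 nestF [-4.9 -8.3  7.8] nest pos mm [ 0.5  1.7 -1.2] yaw 0.339 mom [-1.42  0.59  0.02] 0.059353014092390334 35.00355765223503
```

>>> move_arm(deltas=[0.0005,0,0,0,0,0,0.5,0.0007,0,0,0,0,0,0.5,0.0007,0,0,0,0,0,0.5])

```text
t: 16.8
tool_pos: [0.4995, -0.189, -0.0012]
orientation: [3.093, 0.529, -0.0]
force: [-3.8, -10.3, 9.1]
opening: 0.0589
gripper_force: 35.0
```

```bash
python3 f.py
```

```text
16.8 nestF [-7.  -8.4  9.1] nest pos mm [ 1.   1.8 -1.2] yaw 0.339 mom [-1.55  0.67  0.08] 0.05891002652706652 35.003786981105804
```

>>> move_arm(deltas=[0.0005,0,0,0,0,0,0.5,0.0008,0,0,0,0,0,0.5,0.0008,0,0,0,0,0,0.5])

```text
t: 17.18
tool_pos: [0.4996, -0.1889, -0.0012]
orientation: [3.093, 0.529, -0.002]
force: [-6.7, -11.6, 10.6]
opening: 0.0595
gripper_force: 35.0
```

```bash
python3 f.py
```

```text
17.175 nestF [-10.2  -8.7  10.6] nest pos mm [ 1.2  1.8 -1.2] yaw 0.339 mom [-1.65  1.2   0.07] 0.059527063891381696 35.00559478998184
```

>>> move_arm(deltas=[0.0004,0,0,0,0,0,0.5,0.0006,0,0,0,0,0,0.5,0.0006,0,0,0,0,0,0.5])

```text
t: 17.55
tool_pos: [0.4997, -0.1889, -0.0012]
orientation: [3.093, 0.529, -0.004]
force: [-9.2, -11.3, 13.4]
opening: 0.0595
gripper_force: 35.0
```

```bash
python3 f.py
```

```text
17.55 nestF [-12.4  -7.6  13.4] nest pos mm [ 1.2  1.8 -1.2] yaw 0.339 mom [-1.75  1.67  0.06] 0.059483506670506954 35.006841123104095
```

>>> move_arm(deltas=[0,-0.0003,-0.0002,0,0,0,0.5,0,-0.0004,-0.0002,0,0,0,0.5,0,-0.0004,-0.0002,0,0,0,0.5,0,-0.0004,-0.0002,0,0,0,0.5,0,-0.0004,-0.0002,0,0,0,0.5,0,-0.0004,-0.0002,0,0,0,0.5])

```text
t: 18.3
tool_pos: [0.4997, -0.1889, -0.0012]
orientation: [3.093, 0.529, -0.003]
force: [-8.2, -13.4, 9.9]
opening: 0.0591
gripper_force: 35.0
```

```bash
python3 f.py; python3 - <<'E'
from h import *
p,P=cloud("top");h=cv2.cvtColor(p,cv2.COLOR_RGB2HSV);g=cv2.inRange(h,(50,90,20),(88,255,160))>0
n=Ro.from_euler("z",.3387).as_matrix()
L=(P-[.49915,-.191,0])@n
q=L[g&(abs(L[...,0])<.07)&(abs(L[...,1])<.04)&(L[...,2]>.02)&(L[...,2]<.045)]
print(len(q),np.round(np.percentile(q,[1,50,99],axis=0),4))
E
```

```text
18.3 nestF [-12.2  -9.9   9.9] nest pos mm [ 1.2  1.8 -1.2] yaw 0.3389 mom [-2.13  1.43  0.06] 0.0591010187790607 35.0047105550766
226 [[-0.0585 -0.0293  0.0313]
 [-0.0501  0.0015  0.0361]
 [-0.0279  0.0305  0.0412]]
```

The board sits seated in both views' numbers, with about 12 N and 10 N on the stops, steady. Hand in.

```bash
python3 -c "
from plant import robot
print(robot.close_job())"
```

```text
the job is handed in; nothing more can be done
None
```

The power board is on the nest's studs, pressed into the corner and still gripped at 35 N, with about 12 N towards the end pin and 10 N towards the side pins. I handed the job in at about 18 s and no verdict came back; the tool's reported height was about 25 mm too low, so on the first grasp try the fingers closed just above the board's rim, with no force registered.

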